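Reset the block heater's cut-out under its push-latch flap

ROBOT

A 6-joint arm with a two-finger parallel gripper is mounted at the origin on a cart in front of the work surface, level with it; the furniture and walls round the work are solid. World frame = base frame: x ahead of the robot, y to its left, z up, the work surface at z = 0. Lengths are in mm, angles in degrees, forces in N, time in s.
With the tool pointing down it reaches from about 350 to 850 mm from the base axis. Payload 8.1 kg.
Tool frame: the origin (TCP) lies on the centre line of the jaws, within the pads' length; the fingertips stand r.tip_extent ahead of it and the grasp point (between the pads) lies 8 mm behind it (r.tip_extent is the distance from the TCP to the fingertips, in mm); z points along the fingers, y is the direction in which the jaws open and shut (so a half turn about z gives the same grasp; the last joint's range is limited). The gripper opens to 85 mm and grips with 20 to 120 N. Pads are 22 mm wide; open, the fingers measure 114 mm over their backs; the gripper's body (76 mm by 85 mm) begins 54 mm behind the grasp point. The pads swing forward as they close: fully open they stand 13 mm farther back than shut.
Start: joints at [67.242, 7.471, 85.268, -0, 87.261, -4.893], TCP at [184.042, 571.081, 218.992] pointing down, gripper open.
Joint ranges: [-169.43, 169.43], [-51.17, 129.36], [1.28, 143.12], [-76.62, 256.62], [0, 156.53], [-152.29, 152.29]. Speed limits (degrees/s): [136.94, 136.94, 159.86, 180, 180, 180].

INTERFACE

Orientations are given as [roll, pitch, yaw] about the fixed x, y, z axes, in that order (R = Rz(yaw) Ry(pitch) Rx(roll)).
In Python, from bench import sense, optics, hand_in, spotter, r gives the robot as it stands.
- The arm moves only by the tool apply_moves, never from a script. Its argument "series" is a list of rows, each a list of 3 entries, a list of its own where there are three numbers: the opening, from 0 (shut) to 1 (fully open), then the shift along the world's x, y, z in m, then the turn about the world's z in rad. In form: [[grip, [x, y, z], turn], ...]. A call has 1 to 5 rows; each row is the pose to reach, as a shift and turn from the pose measured when the call began; what a row does not reach only later rows make up. A row lasts 1/8 s, in which the tool goes at most 62.5 mm and 10.7 degrees, less where a joint would pass 70% of its speed; a pose out of reach is approached as far as the arm can. A call with a gripper value outside its range is refused whole. The fingers move at their own pace and stop on an object; "grip_force" is the grip in N (left out, the last holds). Time passes only in rows, so rows that repeat a pose let the fingers close. It gives the time, the measured TCP pose, the force and the opening at its end, in the units of the state.
- sense(): the state, without advancing time (a new reading comes with each control period).
- optics.snapshot(name): name is "side" or "top" or "wrist"; returns a dict with "color" (420x560x3 uint8, blue, green, red), "intrinsics" (3x3 intrinsics, pixels), "rvec" (rotation vector, rad) and "tvec" (3), from world to camera coordinates, as OpenCV has them. Camera axes: x right, y down, z forward; pixel columns grow to the right and rows downward; lengths in mm; the calibration is good to about 2 mm. A picture is of the moment at which its call begins. There is no depth.
- hand_in(): hands the job in, once; it reports no verdict.
Trained networks look in a picture, given as the dict that the camera call returned (one of the last four; its "shot" number tells which), for a name from the list of things; names that differ only in an ending like _2 or _b are one class to them, and where a whole thing is asked for, a point or a joint stands for the part that bears it (a point fixed in the world has none). Each returns a list of dicts, best first, with "p" (0 to 1); they miss things now and then, are a little off and sometimes report something else, mostly with a low value. They report only what shows in the picture. A call takes as long as a camera call.
- spotter.search_frame(picture, query): "xyz" ([x, y, z] in mm, in the coordinates of the camera as it stood for that picture, good to about 4 mm: the middle of the surface that is visible of it).
- spotter.masks_of(picture, query): "mask" (420x560 bool, what is visible of it).
The state is a dict: "time": time; "joint_pos": joint angles; "qd": joint speeds; "joint_efforts": joint torques, N m; "tool_pos": TCP position; "tcp_rot": TCP orientation; "ft_force": force on the tool from outside, world axes, zero at the start; "wrist_torque": the same for the moment, N m; "finger_gap": finger opening in mm.
Only numpy, scipy, OpenCV 4.12 (cv2) and the standard library are available. Lean on these libraries where they do the work, as an engineer would, in place of code of your own. Each camera call takes 0.05 s, during which the arm holds its last target.

TASK

The block heater's cut-out has tripped. Press its blue flap so that it pops open, push the raised red button under it fully in, then press the flap down again until it latches shut. Use the fingertips only: do not pick anything up, and leave the things round the heater where they stand.

Things in the scene. Friction and masses are not known exactly. Their poses are not given: they have to be found in the camera images.
- heater: White block heater, fixed on the table, 160 (x) x 240 (y) x 65 mm; origin at the centre of its underside. x runs from its front panel to its back, y to its left, z up. A blue flap covers a well in the left part of its flat top (deck, 65 mm up); an aluminium block with tube holes stands 6 mm above the deck on the right part, from 15 to 109 mm along -y.
- cover_hinge (a point): Centre of the flap's hinge line, fixed on the heater at (36, 56, 76) mm in its frame, along the heater's y axis, at the flap's far side. The flap is a flat blue plate 108 mm wide and 5 mm thick; its free edge lies 70 mm from the hinge line, and its outer face 3 mm above that line when shut (79 mm above the table). A short latch arm hangs under its left part.
- cover_press (a point): Where to press the flap: point on its outer (upper) face, among low white ribs, half-way along its width, 56 mm from the hinge line and 14 mm from the free edge; moves with the flap. Latch: press the shut flap to its stop (2 to 8 N), hold 0.3 s, let go: it springs open; push the open flap down to its stop by its outer face (1 to 8 N), hold 0.3 s, let go: it latches.
- cover (a joint): Flap angle (rad): 0 to 0.03 latched shut, nearly level; -0.125 pressed in to its stop (7 mm down at the press point); 1.70 fully open, just past upright, free edge about 70 mm above the hinge line. The latch changes over beyond -0.105, and only when let go. Freed, it swings open in about 2 s; a push short of that springs back, and one more press to the stop frees it once more.
- button_top (a point): Centre of the red button's top face; moves with it. Round, 24 mm across, upright in the black well under the flap, at (-14, 56) mm in the heater's frame. The well is 72 mm in x (from -42 to 30 mm), 60 mm in y (from 26 to 86 mm), and 25 mm deep. The button's top is about 3 mm below the deck when out, 11 mm below when in.
- reset_button (a joint): How far the button is pushed in (m): 0 to 0.0015 tripped (out), 0.008 fully in at its stop. It takes 2 to 3 N and stays where it is left.
- beaker_mid (a point): Loose empty glass beaker, 44 mm across, 55 mm high, left of the heater; point at its centre, half-way up. Leave alone.
- jar_mid (a point): Loose small white bottle with a white cap, 24 mm across, 59 mm high, left of the heater near its back; point at its centre, half-way up. Leave alone.
- cup_mid (a point): Loose specimen cup with a yellow lid, 63 mm across, 65 mm high, right of the heater, near its back; point at its centre, half-way up. Leave alone.
- vial_mid (a point): Loose small brown bottle with a white cap, 23 mm across, 51 mm high, left of the heater, near its front; point at its centre, half-way up. Leave alone.
- dish_mid (a point): Loose petri dish, 62 mm across, 16 mm high, right of the heater, near its front; point at its centre, half-way up. Leave alone.

How it is judged:
By the outcome, as a careful person would: the job done as asked, in the order asked, and still so for the second after the job is handed in, with the robot touching nothing.
It also fails if it takes over 53 s, if anything falls off the work surface, if the arm or the gripper's body presses on something with over 40 N, if the wrist force passes 120 N, or if a joint passes its speed limit or range.

## Working session

There is one attempt and no reset: what is moved stays moved. The work goes in short steps, Python scripts to look and compute and a tool call to move; the robot and the scene stay as the last step left them, time stands still between calls to the robot, and variables do not carry over. Pictures are saved under pics/ and viewed, and the job is handed in when it is done.

Besides the shell and the picture viewer there is one more tool, called after "Request:" in YAML: its name, and indented under it one key for each argument. apply_moves: Moves the arm, as the interface text tells. Its arguments: {"type":"object","properties":{"series":{"type":"array"},"grip_force":{"type":"number"}},"required":["series"]}

```bash
mkdir -p pics; python3 - <<'E'
from bench import sense, optics, spotter, r
import cv2
print(sense()); print(r.tip_extent)
for n in("side","top"):
    p=optics.snapshot(n); cv2.imwrite(f"pics/{n}0.png",p["color"])
    R,_=cv2.Rodrigues(p["rvec"]); 
    for q in ("heater","cover_hinge","cover_press","button_top","beaker_mid","jar_mid","cup_mid","vial_mid","dish_mid"):
        for d in spotter.search_frame(p,q)[:1]:
            import numpy as np
            print(n,q,round(d["p"],2),(R.T@(np.array(d["xyz"])-np.ravel(p["tvec"]))).round(1))
print(sense()["time"])
E
```

```text
{'time': 0.0, 'joint_pos': array([ 6.72426666e+01,  7.51492881e+00,  8.53301748e+01,  9.75366519e-05,
        8.72622761e+01, -4.89480299e+00]), 'qd': array([ 0.03596036,  0.05024389, -0.10546363, -0.04010123,  0.06367441,
       -0.04162574]), 'joint_efforts': array([-3.15662321e-03, -5.69404614e+01, -5.00545478e+01, -5.64530455e-04,
        1.46719714e-02,  1.06127305e-05]), 'tool_pos': array([183.80963037, 570.53883239, 217.93775071]), 'tcp_rot': array([-1.79893020e+02, -9.25939636e-03,  1.62137456e+02]), 'ft_force': array([-0.00496038, -0.77254947,  0.44344616]), 'wrist_torque': array([-0.04770626,  0.01424132, -0.01498277]), 'finger_gap': 85.34574792219851}
11.0
side heater 0.81 [449.  -76.2  66.4]
side cover_hinge 0.91 [447.5 -71.4  64.9]
side beaker_mid 0.94 [425.8  27.4  35.6]
side jar_mid 0.62 [506.1  12.9  30. ]
side cup_mid 0.68 [ 518.5 -317.2   65.7]
top heater 0.8 [ 451.9 -160.2   67.2]
top cover_hinge 0.58 [ 451.  -158.3   68.1]
top cover_press 0.57 [ 455.6 -107.9   83.5]
top beaker_mid 0.78 [434.1  13.4   4.6]
top jar_mid 0.45 [502.8   6.4  43.4]
top cup_mid 0.57 [ 518.6 -329.6   66.9]
top vial_mid 0.57 [374.9   6.2  38.4]
top dish_mid 0.96 [ 429.9 -333.5   16.5]
1.0
```

View pics/side0.png

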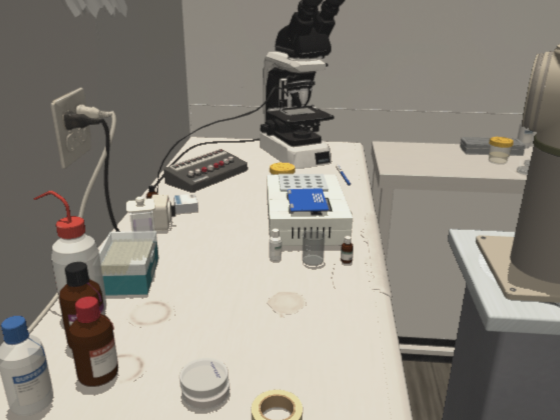

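View pics/top0.png

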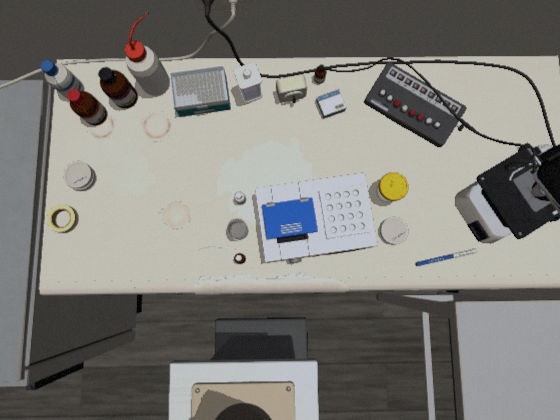

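The side view shows the heater near (307,210), with the blue flap at (308,200). In the top view the heater spans about (257..375, 175..262), with the blue flap at (290,217), and it's turned slightly. I'll zoom in to fit its pose.

```bash
python3 - <<'E'
import cv2
a=cv2.imread("pics/top0.png")[165:275,225:425]; cv2.imwrite("pics/topz.png",cv2.resize(a,None,fx=4,fy=4,interpolation=cv2.INTER_CUBIC))
a=cv2.imread("pics/side0.png")[150:270,240:380]; cv2.imwrite("pics/sidez.png",cv2.resize(a,None,fx=5,fy=5,interpolation=cv2.INTER_CUBIC))
E
```

```text
(no output)
```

View pics/topz.png

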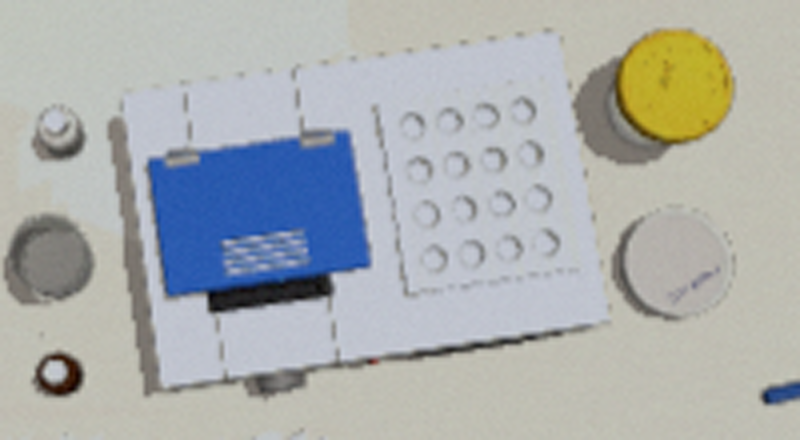

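View pics/sidez.png

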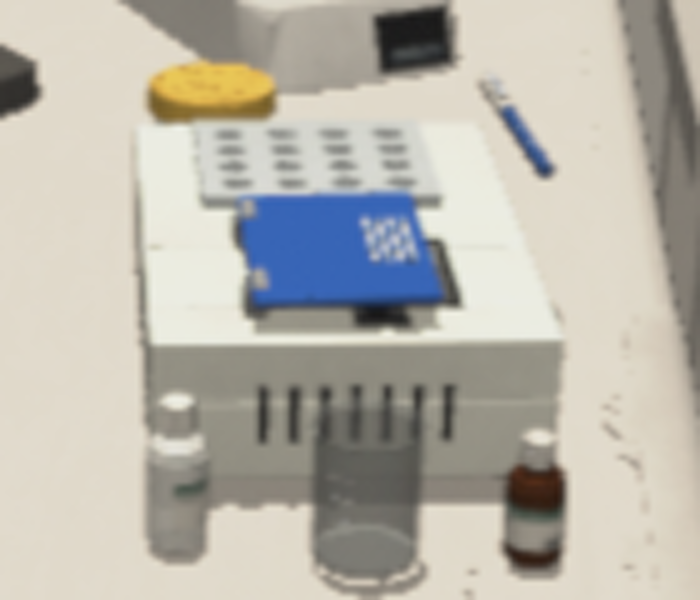

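```bash
cat > h.py <<'E'
import numpy as np, cv2
def T(P,m):
    c,s=np.cos(P[2]),np.sin(P[2]); m=np.atleast_2d(m).astype(float)
    return np.c_[P[0]+c*m[:,0]-s*m[:,1],P[1]+s*m[:,0]+c*m[:,1],m[:,2]]
def proj(p,X): return cv2.projectPoints(X,np.array(p["rvec"],float),np.array(p["tvec"],float),np.array(p["intrinsics"],float),None)[0][:,0]
E
python3 - <<'E'
from bench import optics,sense
from h import *
from scipy.optimize import least_squares
D=[[80,120,65],[80,-120,65],[-80,-120,65],[-80,120,65]]
F=[[36,110,79],[36,2,79],[-34,2,79],[-34,110,79]]
tz=np.array([[122,92],[558,32],[608,322],[160,387],[148,160],[350,130],[371,266],[168,296]],float)
sz=np.array([[148,345],[138,125],[478,122],[560,345],[255,305],[238,197],[412,192],[440,303]],float)
t=(tz+.5)/4-.5+[225,165]; s=(sz+.5)/5-.5+[240,150]
M=np.array(D+F)
pt=optics.snapshot("top");ps=optics.snapshot("side")
for name,L in (("top",[(pt,t)]),("side",[(ps,s)]),("both",[(pt,t),(ps,s)])):
    f=lambda P:np.concatenate([(proj(p,T([P[0],P[1],P[2]/100],M))-o).ravel() for p,o in L])
    q=least_squares(f,[450,-130,0],loss="soft_l1").x; P=[q[0],q[1],q[2]/100]
    print(name,P,np.degrees(P[2])); print(f(q).reshape(-1,2).round(1).tolist())
print(T(P,[[-20,56,79],[-14,56,62],[36,56,76]]).round(1),sense()["time"])
E
```

```text
top [np.float64(456.8925093774528), np.float64(-160.06872788521832), np.float64(0.12695616398474902)] 7.2740523794969025
[[-0.5, -0.5], [0.3, -0.6], [0.6, 0.1], [-0.1, -0.1], [0.0, 0.7], [0.2, 1.2], [0.0, -0.1], [-0.6, -0.4]]
side [np.float64(455.112430043817), np.float64(-154.0222692497828), np.float64(0.12044024424803221)] 6.900717678937035
[[-1.0, 0.3], [-0.6, 0.1], [0.3, 0.5], [0.2, -0.2], [0.5, -0.6], [1.1, -0.2], [-0.4, 0.7], [-0.0, -0.5]]
both [np.float64(456.09987489091895), np.float64(-159.4007048553642), np.float64(0.12497108054624366)] 7.160315476489228
[[-0.8, -0.3], [0.1, -0.1], [0.3, 0.6], [-0.5, 0.2], [-0.3, 1.0], [-0.0, 1.6], [-0.3, 0.3], [-0.9, -0.1], [-0.9, -0.8], [-1.0, -0.6], [-0.4, -0.4], [-0.2, -1.5], [0.5, -1.8], [0.8, -1.1], [-0.9, -0.3], [-0.3, -1.7]]
[[ 429.3 -106.3   79. ]
 [ 435.2 -105.6   62. ]
 [ 484.8  -99.4   76. ]] 1.1
```

Request:
apply_moves:
  series:
    - [0,[0.04,-0.045,0],0.1]
    - [0,[0.08,-0.09,0],0.2]
    - [0,[0.12,-0.135,0],0.3]
    - [0,[0.16,-0.18,0],0.4]
    - [0,[0.2,-0.225,0],0.437]

```text
time: 1.72
tool_pos: [385.1, 344.6, 219.3]
tcp_rot: [180.0, 0.0, -172.7]
ft_force: [0.2, 0.7, 0.9]
finger_gap: -0.2
```

Request:
apply_moves:
  series:
    - [0,[0.01,-0.06,0],0]
    - [0,[0.02,-0.12,0],0]
    - [0,[0.03,-0.18,0],0]
    - [0,[0.04,-0.24,0],0]
    - [0,[0.05,-0.3,0],0]

```text
time: 2.35
tool_pos: [435.2, 42.7, 219.7]
tcp_rot: [180.0, 0.1, -172.7]
ft_force: [0.5, -0.1, -0.5]
finger_gap: 0.0
```

Request:
apply_moves:
  series:
    - [0,[-0.002,-0.05,-0.02],0]
    - [0,[-0.004,-0.1,-0.05],0]
    - [0,[-0.006,-0.149,-0.09],0]
    - [0,[-0.006,-0.149,-0.115],0]
    - [0,[-0.006,-0.149,-0.115],0]

```text
time: 2.98
tool_pos: [427.3, -106.2, 102.6]
tcp_rot: [179.9, -0.1, -172.8]
ft_force: [1.0, -1.0, 0.2]
finger_gap: -0.3
```

```bash
python3 - <<'E'
from bench import sense, optics, spotter, r
import cv2
s=sense();print(s["tool_pos"],s["ft_force"],r.tip_extent)
a=optics.snapshot("side")["color"][130:270,220:380];b=optics.snapshot("wrist")["color"];c=optics.snapshot("top")["color"][150:280,230:390]
import numpy as np
R=lambda x,w,h:cv2.resize(x,(w,h),interpolation=cv2.INTER_CUBIC)
cv2.imwrite("pics/a1.png",np.hstack([R(a,400,350),R(b,400,350)]));cv2.imwrite("pics/c1.png",R(c,640,520))
E
```

```text
[ 427.2892447  -106.1826964   102.60645906] [ 0.99360078 -0.95981252  0.20109203] 11.0
```

View pics/a1.png

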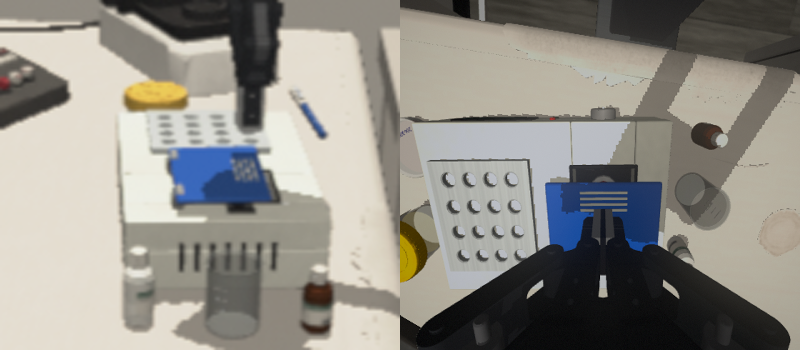

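The side view shows the closed fingertips at (250,125), above the flap. In the wrist view they are at (603,215), next to the ribs. I'll press now.

Request:
apply_moves:
  series:
    - [0,[0.001,0,-0.01],0]
    - [0,[0.001,0,-0.015],0]
    - [0,[0.001,0,-0.017],0]
    - [0,[0.001,0,-0.018],0]

```text
time: 3.62
tool_pos: [431.2, -106.0, 88.0]
tcp_rot: [-180.0, 0.2, -172.6]
ft_force: [0.2, 0.6, -0.3]
finger_gap: -0.1
```

Request:
apply_moves:
  series:
    - [0,[0,0,-0.001],0]
    - [0,[0,0,-0.0015],0]

```text
time: 3.88
tool_pos: [431.1, -106.0, 86.5]
tcp_rot: [-180.0, 0.2, -172.6]
ft_force: [0.8, -0.6, -0.0]
finger_gap: 0.2
```

Request:
apply_moves:
  series:
    - [0,[-0.002,0,-0.0015],0]
    - [0,[-0.002,0,-0.003],0]
    - [0,[-0.002,0,-0.003],0]

```text
time: 4.25
tool_pos: [429.0, -106.0, 83.4]
tcp_rot: [-180.0, 0.2, -172.6]
ft_force: [-1.1, 0.1, -0.4]
finger_gap: 0.1
```

```bash
python3 - <<'E'
from bench import sense, optics
import cv2,numpy as np
for i in range(3):
    a=optics.snapshot("side")["color"][130:270,220:380]
    s=sense();print(s["time"],s["tool_pos"],s["ft_force"])
R=lambda x,w,h:cv2.resize(x,(w,h),interpolation=cv2.INTER_CUBIC)
cv2.imwrite("pics/a2.png",R(a,640,560))
E
```

```text
4.3 [ 429.10927264 -106.04200366   83.48182406] [ 0.21895491 -0.41034665  0.17854868]
4.35 [ 429.14809478 -106.05156291   83.53271093] [-0.02351953 -0.20857196  0.29346344]
4.4 [ 429.2027868  -106.05009156   83.57597596] [0.64025189 0.28787574 0.45627453]
```

View pics/a2.png

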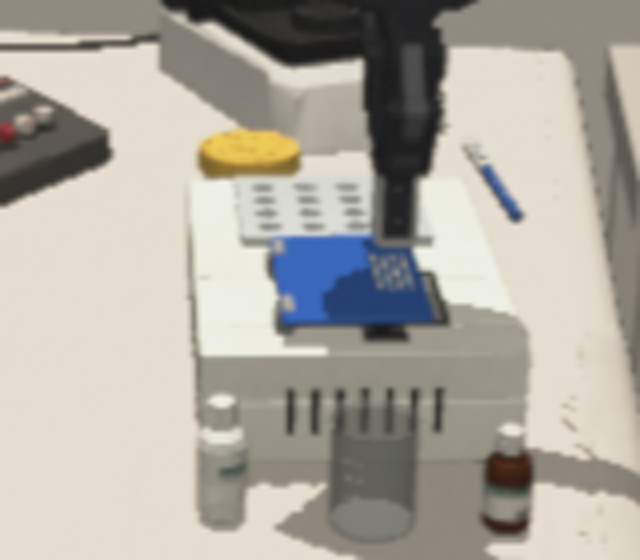

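The side view shows the tips at about (395,240), which is short of the ribs at (392,268), and there's no contact force. I'll check this by projecting the positions into both images.

```bash
python3 - <<'E'
from bench import sense, optics
from h import *
s=sense();t=s["tool_pos"]
P=[456.5,-159.8,np.radians(7.2)]
pr=T(P,[[-20,56,79]])[0]; print(pr)
for n,(y0,y1,x0,x1) in {"side":(170,250,270,370),"top":(170,260,240,340),"wrist":(0,420,0,560)}.items():
    p=optics.snapshot(n); print(n,p["tvec"])
    k=1 if n=="wrist" else 6
    a=cv2.resize(p["color"][y0:y1,x0:x1],None,fx=k,fy=k,interpolation=cv2.INTER_CUBIC)
    for X,c in ((t-[0,0,11],(0,255,0)),(t,(0,255,255)),(pr,(0,0,255)),*[(x,(255,0,255)) for x in T(P,[[36,110,79],[36,2,79],[-34,2,79],[-34,110,79]])]):
        u=(proj(p,np.array([X],float))[0]-[x0,y0]+.5)*k-.5
        cv2.circle(a,tuple(int(round(v)) for v in u),3,c,1)
    cv2.imwrite(f"pics/ov_{n}.png",a)
E
```

```text
[ 429.63904489 -106.7482414    79.        ]
side [494.74456773 108.68773046 985.00856515]
top [-92.21520169 484.69176981 911.57503811]
wrist [ 159.97427726 -392.2641217   127.44333266]
```

View pics/ov_side.png

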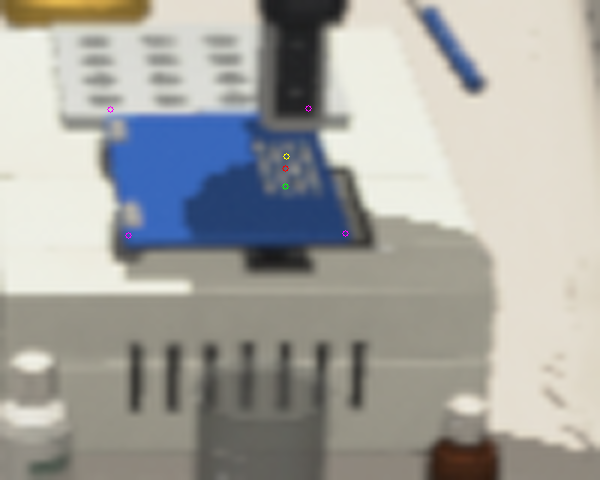

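View pics/ov_top.png

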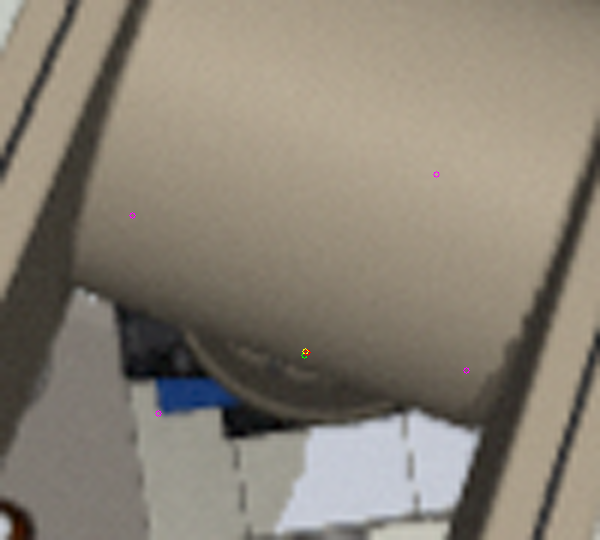

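View pics/ov_wrist.png

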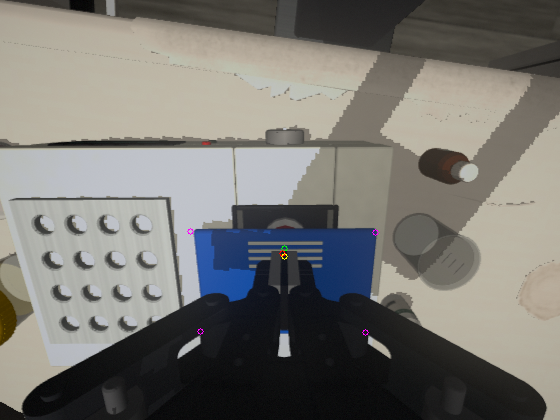

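The fingertips appear about 20 mm higher than the tip extent predicts. The force reads zero, so there is no contact yet. I'll keep going down slowly and watch the force.

Request:
apply_moves:
  series:
    - [0,[0,0,-0.002],0]
    - [0,[0,0,-0.003],0]
    - [0,[0,0,-0.004],0]
    - [0,[0,0,-0.004],0]

```text
time: 5.05
tool_pos: [429.1, -106.0, 79.5]
tcp_rot: [-180.0, 0.2, -172.6]
ft_force: [-0.4, -0.4, -0.2]
finger_gap: -0.0
```

```bash
cat > look.py <<'E'
import sys
from bench import sense, optics
from h import *
n=sys.argv[1]
p=optics.snapshot("side");w=optics.snapshot("wrist")["color"]
s=sense();print(s["time"],s["tool_pos"].round(1),s["ft_force"].round(1))
a=p["color"][130:270,240:380]
cv2.imwrite(f"pics/{n}.png",np.hstack([cv2.resize(a,(420,420),interpolation=cv2.INTER_CUBIC),cv2.resize(w[:,90:470],(380,420))]))
E
python3 look.py b1
```

```text
5.15 [ 429.2 -106.1   79.6] [-0.5 -0.5  0.1]
```

View pics/b1.png

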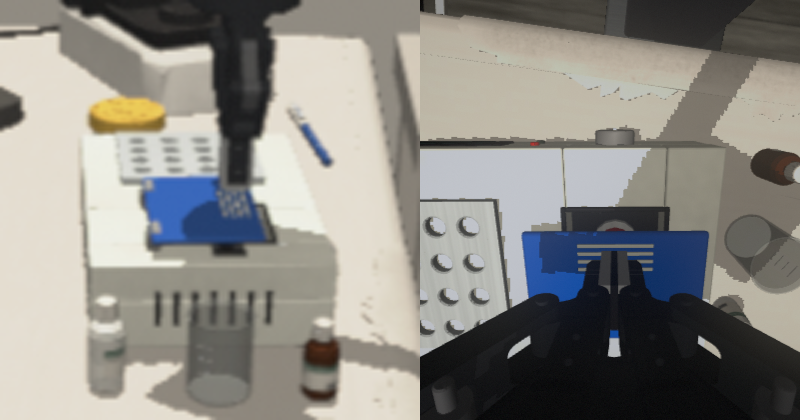

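Tips are at (238,188) with the ribs at (233,205), still about 12 mm above the flap. Continuing down.

Request:
apply_moves:
  series:
    - [0,[0,0,-0.003],0]
    - [0,[0,0,-0.006],0]
    - [0,[0,0,-0.008],0]
    - [0,[0,0,-0.008],0]

```text
time: 5.65
tool_pos: [429.0, -106.0, 71.3]
tcp_rot: [-180.0, 0.2, -172.6]
ft_force: [-0.3, 0.7, 0.4]
finger_gap: -0.1
```

Request:
apply_moves:
  series:
    - [0,[0,0,-0.001],0]
    - [0,[0,0,-0.002],0]
    - [0,[0,0,-0.002],0]

```text
time: 6.02
tool_pos: [428.9, -105.9, 69.2]
tcp_rot: [-180.0, 0.2, -172.6]
ft_force: [0.0, 0.1, 0.4]
finger_gap: 0.1
```

Request:
apply_moves:
  series:
    - [0,[0,0,-0.001],0]
    - [0,[0,0,-0.002],0]
    - [0,[0,0,-0.002],0]

```text
time: 6.4
tool_pos: [429.0, -106.0, 67.2]
tcp_rot: [-180.0, 0.2, -172.6]
ft_force: [-1.1, 0.4, 0.4]
finger_gap: -0.0
```

```bash
python3 look.py b2
```

```text
6.5 [ 429.  -106.    67.3] [-1.  -0.5  0.3]
```

View pics/b2.png

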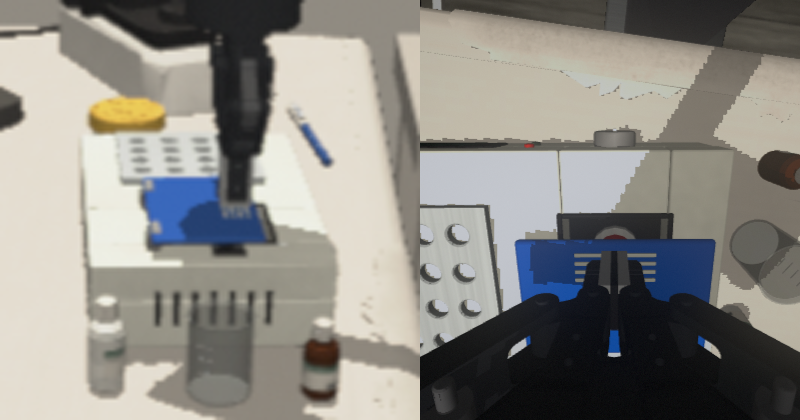

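The tips are now at (237,204), level with the ribs, so contact is close.

Request:
apply_moves:
  series:
    - [0,[0,0,-0.0015],0]
    - [0,[0,0,-0.003],0]
    - [0,[0,0,-0.003],0]

```text
time: 6.88
tool_pos: [429.0, -106.0, 64.1]
tcp_rot: [-180.0, 0.2, -172.6]
ft_force: [-0.2, 0.5, 0.0]
finger_gap: -0.2
```

Request:
apply_moves:
  series:
    - [0,[0,0,-0.001],0]
    - [0,[0,0,-0.002],0]
    - [0,[0,0,-0.002],0]

```text
time: 7.25
tool_pos: [429.0, -106.0, 62.0]
tcp_rot: [-180.0, 0.2, -172.6]
ft_force: [-0.3, -0.0, 1.0]
finger_gap: 0.0
```

Request:
apply_moves:
  series:
    - [0,[0,0,-0.001],0]
    - [0,[0,0,-0.002],0]
    - [0,[0,0,-0.002],0]

```text
time: 7.62
tool_pos: [429.1, -106.0, 60.5]
tcp_rot: [-180.0, 0.2, -172.6]
ft_force: [-2.9, 0.9, 6.0]
finger_gap: 0.2
```

```bash
python3 look.py b3
```

```text
7.725 [ 429.1 -106.    60.5] [-3.4  0.9  6.7]
```

View pics/b3.png

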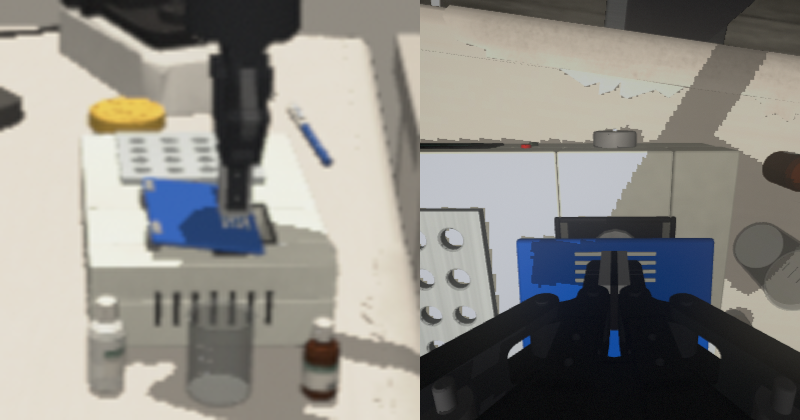

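The wrist view shows the flap pressed in, with its edge at (615,240) below the well rim. The side view shows it tilted, and the force reads 6.7 N. It's at the stop, so I'll hold briefly and then retract.

Request:
apply_moves:
  series:
    - [0,[0,0,0],0]
    - [0,[0,0,0],0]
    - [0,[0,0,0.05],0]
    - [0,[-0.02,0,0.1],0]
    - [0,[-0.03,0,0.15],0]

```text
time: 8.35
tool_pos: [398.2, -105.8, 211.6]
tcp_rot: [-180.0, 0.2, -172.6]
ft_force: [1.1, -1.0, -0.2]
finger_gap: 0.6
```

Request:
apply_moves:
  series:
    - [0,[0,0,0],0]
    - [0,[0,0,0],0]
    - [0,[0,0,0],0]
    - [0,[0,0,0],0]
    - [0,[0,0,0],0]

```text
time: 8.98
tool_pos: [397.9, -105.6, 210.7]
tcp_rot: [180.0, 0.1, -172.6]
ft_force: [-0.8, 0.0, 0.1]
finger_gap: 0.5
```

Request:
apply_moves:
  series:
    - [0,[0,0,0],0]
    - [0,[0,0,0],0]
    - [0,[0,0,0],0]
    - [0,[0,0,0],0]
    - [0,[0,0,0],0]

```text
time: 9.6
tool_pos: [397.9, -105.7, 210.7]
tcp_rot: [180.0, 0.1, -172.6]
ft_force: [-0.6, 0.4, -0.1]
finger_gap: -0.0
```

```bash
python3 look.py b4
```

```text
9.7 [ 398.  -105.7  210.8] [-0.3 -0.8  0.4]
```

View pics/b4.png

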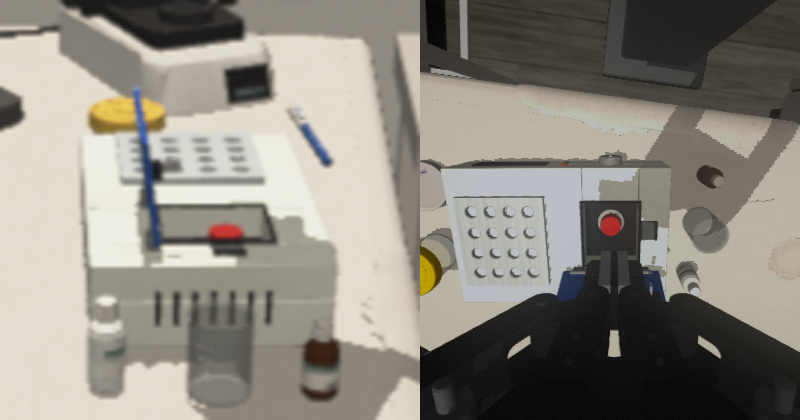

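The flap is open: in the side view it stands upright at about x=145. The red button shows at (225,232) in the side view and (611,224) in the wrist view. I'll triangulate the button.

```bash
python3 - <<'E'
from bench import optics,sense
from h import *
from scipy.optimize import least_squares
obs=[]
for n in("side","wrist","top"):
    p=optics.snapshot(n); h=cv2.cvtColor(p["color"],cv2.COLOR_BGR2HSV)
    m=(((h[...,0]<8)|(h[...,0]>172))&(h[...,1]>150)&(h[...,2]>100)).astype(np.uint8)
    k,l,st,c=cv2.connectedComponentsWithStats(m)
    e=proj(p,np.array([[435.6,-106,62]]))[0]
    i=1+np.argmin(np.linalg.norm(c[1:]-e,axis=1)); print(n,e,c[i],st[i])
    obs.append((p,c[i],e))
X=least_squares(lambda X:np.concatenate([proj(p,np.array([X]))[0]-o for p,o,e in obs[:2]]),[435,-106,62.]).x
print(X)
E
```

```text
side [313.73717407 205.31100758] [314.48717949 206.84615385] [310 205  10   5  39]
wrist [278.84077971 227.76431012] [280.38961039 225.88636364] [271 217  20  19 308]
top [290.12411309 226.28782107] [397.11764706 102.41176471] [395 101   5   4  17]
[ 434.08170637 -104.47783033   59.39642482]
```

Request:
apply_moves:
  series:
    - [0,[0.015,0,-0.04],0]
    - [0,[0.032,0,-0.08],0]
    - [0,[0.032,0,-0.12],0]
    - [0,[0.032,0,-0.145],0]
    - [0,[0.032,0,-0.145],0]

```text
time: 10.48
tool_pos: [428.0, -104.9, 63.6]
tcp_rot: [179.8, -0.2, -172.6]
ft_force: [-0.7, 0.3, -0.0]
finger_gap: 0.0
```

```bash
python3 look.py c1
```

```text
10.575 [ 430.3 -105.8   66.6] [-0.6  0.2  0.6]
```

View pics/c1.png

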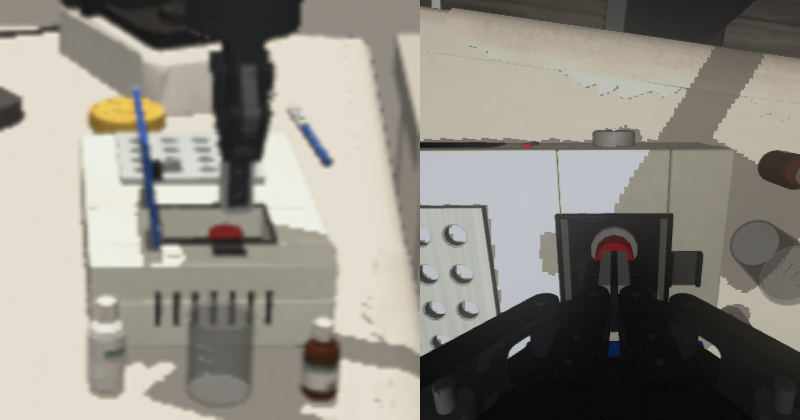

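The side view shows the tips at (237,207) just above the button at (225,232), clear of the flap. Going down onto it.

Request:
apply_moves:
  series:
    - [0,[0.002,0,-0.005],0]
    - [0,[0.002,0,-0.01],0]
    - [0,[0.002,0,-0.014],0]
    - [0,[0.002,0,-0.015],0]

```text
time: 11.08
tool_pos: [432.1, -105.7, 51.2]
tcp_rot: [180.0, 0.1, -172.6]
ft_force: [0.1, 0.4, -0.1]
finger_gap: 0.1
```

Request:
apply_moves:
  series:
    - [0,[0,0,-0.0015],0]
    - [0,[0,0,-0.003],0]
    - [0,[0,0,-0.004],0]
    - [0,[0,0,-0.004],0]

```text
time: 11.58
tool_pos: [432.1, -105.7, 47.2]
tcp_rot: [180.0, 0.1, -172.6]
ft_force: [0.6, -0.3, 0.3]
finger_gap: -0.3
```

Request:
apply_moves:
  series:
    - [0,[0,0,-0.001],0]
    - [0,[0,0,-0.002],0]
    - [0,[0,0,-0.002],0]

```text
time: 11.95
tool_pos: [432.1, -105.7, 45.1]
tcp_rot: [180.0, 0.1, -172.6]
ft_force: [-0.2, 0.1, -0.4]
finger_gap: 0.1
```

```bash
python3 look.py c2
```

```text
12.05 [ 432.1 -105.7   45.1] [ 0.5  0.4 -0.1]
```

View pics/c2.png

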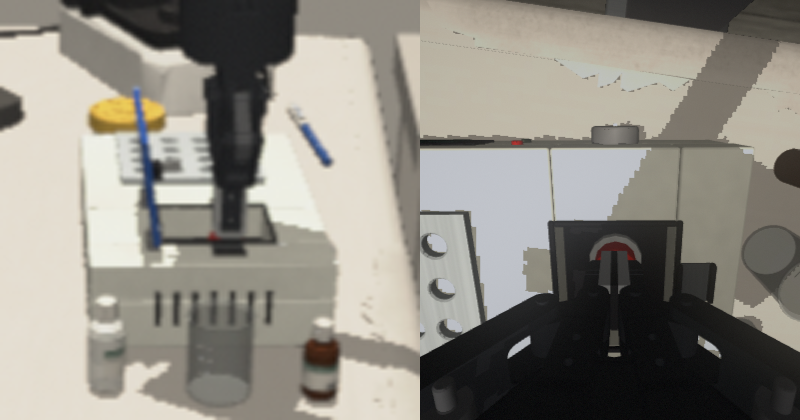

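The tips cover the button, with a sliver of red at (212,238) in the side view and a red arc at (613,250) in the wrist view. Continuing down.

Request:
apply_moves:
  series:
    - [0,[0,0,-0.001],0]
    - [0,[0,0,-0.002],0]
    - [0,[0,0,-0.002],0]

```text
time: 12.42
tool_pos: [432.1, -105.7, 43.0]
tcp_rot: [180.0, 0.1, -172.6]
ft_force: [0.3, 0.1, -0.2]
finger_gap: -0.0
```

Request:
apply_moves:
  series:
    - [0,[0,0,-0.001],0]
    - [0,[0,0,-0.002],0]
    - [0,[0,0,-0.002],0]

```text
time: 12.8
tool_pos: [432.1, -105.7, 41.6]
tcp_rot: [180.0, 0.1, -172.6]
ft_force: [-4.7, 0.1, 7.9]
finger_gap: -0.4
```

```bash
python3 look.py c3
```

```text
12.9 [ 432.2 -105.8   41.6] [-3.9  1.7  8.9]
```

View pics/c3.png

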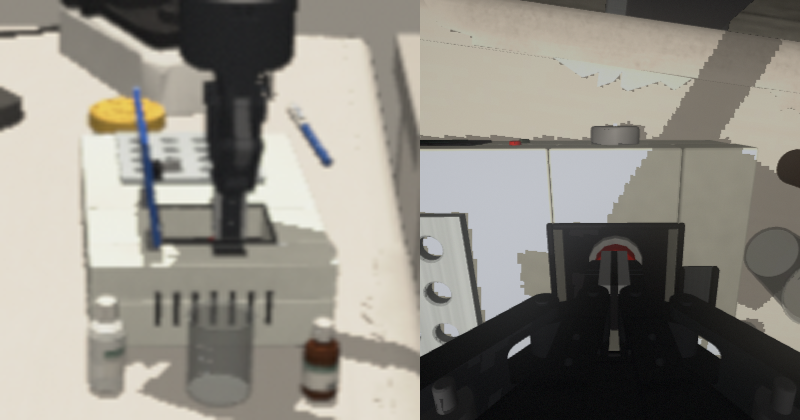

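Request:
apply_moves:
  series:
    - [0,[0,0,-0.001],0]
    - [0,[0,0,-0.001],0]

```text
time: 13.15
tool_pos: [432.2, -105.8, 41.5]
tcp_rot: [180.0, 0.1, -172.6]
ft_force: [-6.4, 1.5, 13.8]
finger_gap: 0.3
```

Request:
apply_moves:
  series:
    - [0,[0,0,0.03],0]
    - [0,[-0.02,0,0.08],0]
    - [0,[-0.035,0,0.13],0]
    - [0,[-0.035,0,0.16],0]
    - [0,[-0.035,0,0.16],0]

```text
time: 13.78
tool_pos: [398.9, -106.5, 204.5]
tcp_rot: [-179.9, 0.4, -172.6]
ft_force: [0.1, -0.8, 0.4]
finger_gap: -0.1
```

```bash
python3 look.py c4; python3 - <<'E'
from bench import optics
from h import *
p=optics.snapshot("side");a=p["color"][185:230,285:345]
cv2.imwrite("pics/c4z.png",cv2.resize(a,None,fx=10,fy=10,interpolation=cv2.INTER_CUBIC))
for z in(62,54): print(proj(p,np.array([[435.,-105.5,z]])), proj(optics.snapshot("wrist"),np.array([[435.,-105.5,z]])))
E
```

```text
13.875 [ 397.1 -105.8  201. ] [ 0.2 -0.2 -0.1]
[[314.02605831 205.42233416]] [[278.83428694 232.06809464]]
[[313.88558427 209.01583989]] [[278.75719914 229.85279396]]
```

View pics/c4.png

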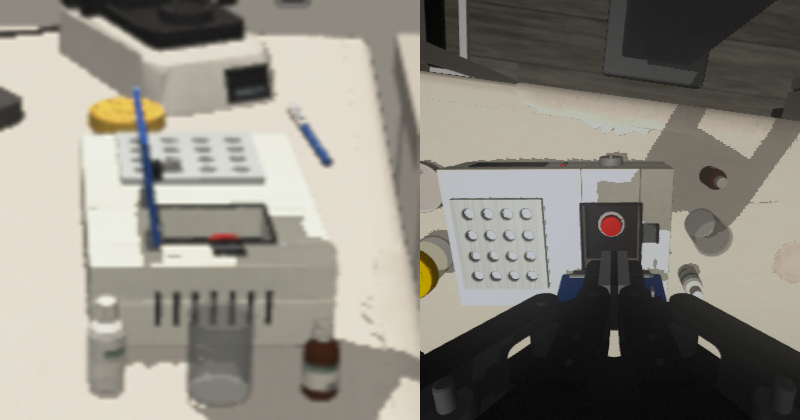

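View pics/c4z.png

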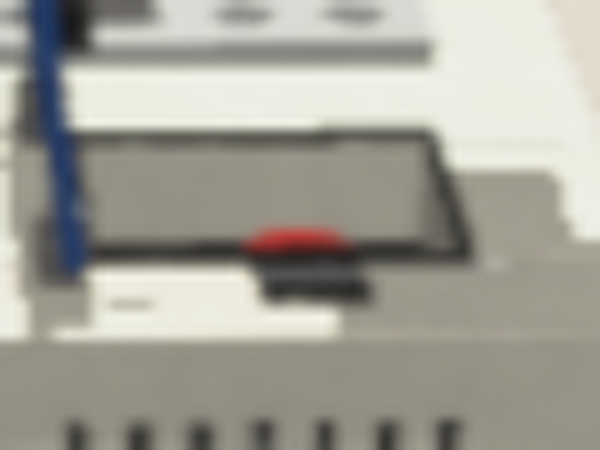

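```bash
python3 - <<'E'
from bench import optics
from h import *
a=cv2.imread("pics/b4.png"); b=cv2.imread("pics/c4.png")
for x in (a,b):
    for sl,s,k in ((x[:,:420],"side",3),(x[:,420:],"wrist",1)):
        h=cv2.cvtColor(sl,cv2.COLOR_BGR2HSV); m=((h[...,0]<8)|(h[...,0]>172))&(h[...,1]>130)&(h[...,2]>90)
        m[:205]=0; yy,xx=np.nonzero(m); print(s,xx.min()/k,xx.max()/k,yy.min()/k,yy.max()/k,m.sum())
cv2.imwrite("pics/bc.png",np.hstack([cv2.resize(a[190:260,580:650],(390,390)),cv2.resize(b[190:260,580:650],(390,390))]))
th=np.linspace(0,2*np.pi,40)
p=optics.snapshot("side")
for z in (62,58,54):
    q=proj(p,np.c_[435+12*np.cos(th),-105.5+12*np.sin(th),0*th+z]); print(z,q.min(0)-[240,130],q.max(0)-[240,130])
E
```

```text
side 70.0 80.33333333333333 75.0 79.33333333333333 399
wrist 181.0 200.0 216.0 235.0 320
side 69.66666666666667 78.66666666666667 78.0 79.66666666666667 118
wrist 181.0 201.0 216.0 235.0 318
62 [68.11662779 73.0644565 ] [79.93427781 77.82295927]
58 [68.05526052 74.84958008] [79.85500989 79.63699097]
54 [67.99407819 76.62937305] [79.77598105 81.44549615]
```

View pics/bc.png

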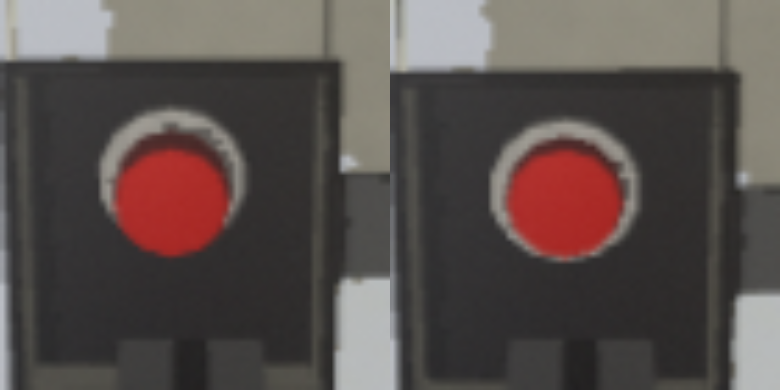

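The button top dropped about 3 px (roughly 7 mm) in the side view, and the fingers met a stiff stop at 14 N, so it's fully in. Next I'll go over and behind the open flap.

Request:
apply_moves:
  series:
    - [0,[0.045,0.004,0],0]
    - [0,[0.09,0.008,0],0]
    - [0,[0.123,0.0105,0],0]
    - [0,[0.123,0.0105,-0.04],0]
    - [0,[0.123,0.0105,-0.08],0]

```text
time: 14.7
tool_pos: [519.5, -94.7, 117.9]
tcp_rot: [179.9, -0.1, -172.6]
ft_force: [0.2, 0.5, 0.2]
finger_gap: 0.2
```

```bash
python3 look.py d1
```

```text
14.8 [515.1 -93.6 113.5] [-1.1  0.3 -0.3]
```

View pics/d1.png

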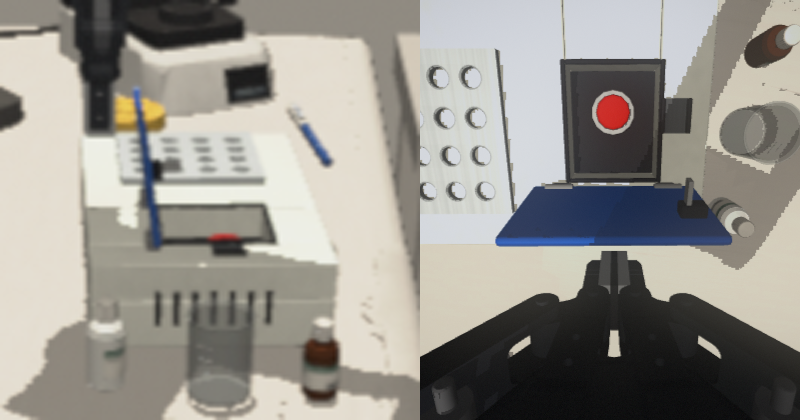

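The wrist view shows the fingers behind the flap's outer face, with the flap edge at (613,242). The button sits flush in its ring at (613,113). Now I'll push the flap over.

Request:
apply_moves:
  series:
    - [0,[-0.008,-0.002,0.003],0]
    - [0,[-0.016,-0.004,0.0065],0]
    - [0,[-0.023,-0.005,0.006],0]
    - [0,[-0.03,-0.006,0.0055],0]

```text
time: 15.3
tool_pos: [485.5, -100.1, 120.5]
tcp_rot: [179.7, -0.5, -172.6]
ft_force: [1.5, 1.0, 0.6]
finger_gap: -0.1
```

```bash
python3 look.py d2
```

```text
15.4 [484.5 -99.8 119.5] [ 0.4 -0.4 -1. ]
```

View pics/d2.png

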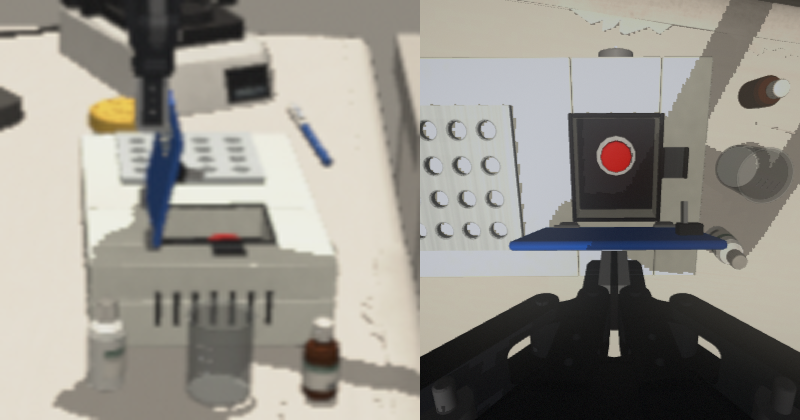

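The flap is tipping forward, with its edge at (170,95) in the side view and the fingers behind it. I'll follow it down the arc.

Request:
apply_moves:
  series:
    - [0,[-0.007,-0.001,-0.0025],0]
    - [0,[-0.0136,-0.0017,-0.0055],0]
    - [0,[-0.02,-0.0025,-0.009],0]
    - [0,[-0.026,-0.0033,-0.013],0]
    - [0,[-0.026,-0.0033,-0.013],0]

```text
time: 16.02
tool_pos: [457.5, -103.0, 105.7]
tcp_rot: [179.6, -0.7, -172.6]
ft_force: [-0.1, -0.2, 0.8]
finger_gap: 0.2
```

```bash
python3 look.py d3
```

```text
16.125 [ 458.3 -103.   106.3] [-0.1 -0.2  0.3]
```

View pics/d3.png

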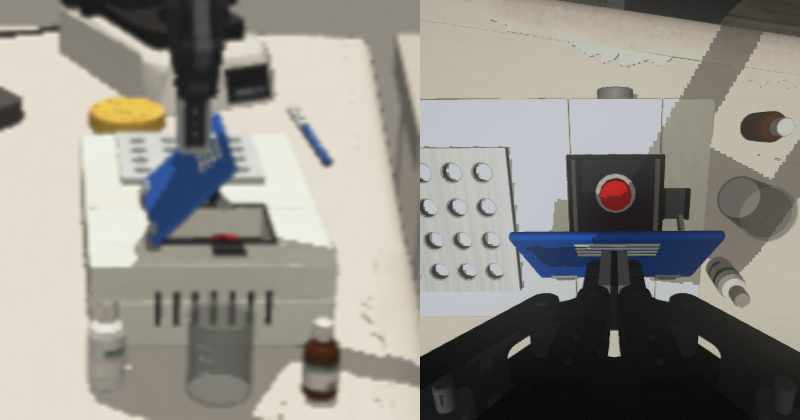

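The flap is at about 45°, with its edge at (225,130). Continuing.

Request:
apply_moves:
  series:
    - [0,[-0.0055,-0.0007,-0.005],0]
    - [0,[-0.0105,-0.0014,-0.0107],0]
    - [0,[-0.015,-0.002,-0.017],0]
    - [0,[-0.019,-0.0025,-0.0238],0]
    - [0,[-0.023,-0.003,-0.033],0]

```text
time: 16.75
tool_pos: [435.5, -106.1, 73.1]
tcp_rot: [179.6, -0.6, -172.6]
ft_force: [3.1, -0.5, 2.5]
finger_gap: -0.1
```

```bash
python3 look.py d4
```

```text
16.85 [ 433.7 -105.7   71.7] [ 0.1  0.7 -0.8]
```

View pics/d4.png

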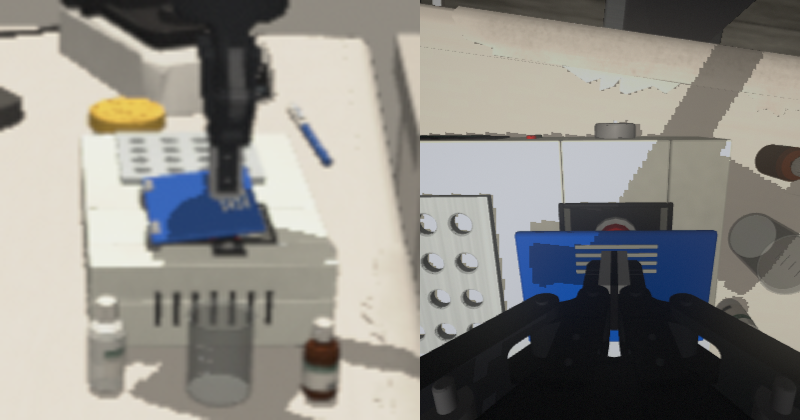

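It's nearly level. I'll press on to the stop at the press point.

Request:
apply_moves:
  series:
    - [0,[-0.0015,0,-0.0035],0]
    - [0,[-0.003,0,-0.006],0]
    - [0,[-0.004,0,-0.009],0]
    - [0,[-0.004,0,-0.01],0]
    - [0,[-0.004,0,-0.01],0]

```text
time: 17.48
tool_pos: [429.3, -105.7, 61.4]
tcp_rot: [179.6, -0.9, -172.6]
ft_force: [0.8, -0.3, 0.4]
finger_gap: 0.1
```

Request:
apply_moves:
  series:
    - [0,[0,0,-0.001],0]
    - [0,[0,0,-0.001],0]

```text
time: 17.73
tool_pos: [429.4, -105.7, 60.7]
tcp_rot: [179.6, -0.9, -172.6]
ft_force: [-0.9, 0.3, 4.9]
finger_gap: -0.1
```

Request:
apply_moves:
  series:
    - [0,[0,0,-0.0003],0]
    - [0,[0,0,-0.0003],0]
    - [0,[0,0,-0.0003],0]
    - [0,[0,0,-0.0003],0]

```text
time: 18.23
tool_pos: [429.4, -105.7, 60.8]
tcp_rot: [179.6, -0.9, -172.6]
ft_force: [-0.0, 0.1, 4.7]
finger_gap: 0.3
```

```bash
python3 look.py e1
```

```text
18.325 [ 429.4 -105.7   60.8] [-1.3  0.8  5.5]
```

View pics/e1.png

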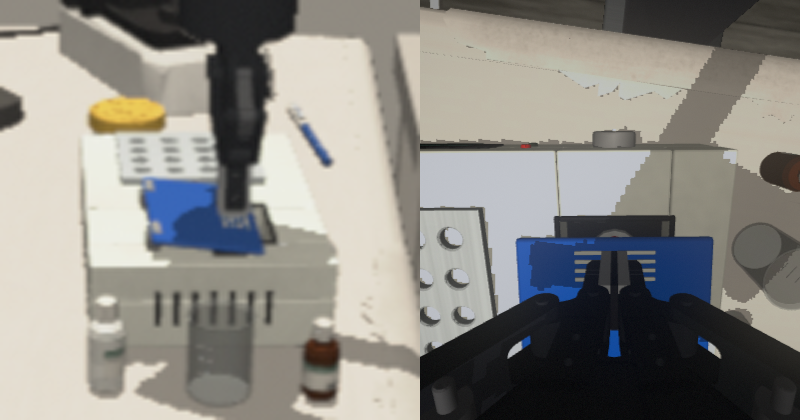

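Same picture as the first press to the stop, now with 5 N held for over 0.5 s. Letting go straight up.

Request:
apply_moves:
  series:
    - [0,[0,0,0.04],0]
    - [0,[0,0,0.09],0]
    - [0,[-0.02,0,0.14],0]
    - [0,[-0.03,0,0.15],0]
    - [0,[-0.03,0,0.15],0]

```text
time: 18.95
tool_pos: [399.3, -105.9, 210.9]
tcp_rot: [179.6, -0.8, -172.6]
ft_force: [0.6, -0.5, -0.8]
finger_gap: -0.0
```

Request:
apply_moves:
  series:
    - [0,[0,0,0],0]
    - [0,[0,0,0],0]
    - [0,[0,0,0],0]
    - [0,[0,0,0],0]
    - [0,[0,0,0],0]

```text
time: 19.58
tool_pos: [399.3, -105.8, 210.7]
tcp_rot: [179.6, -0.8, -172.6]
ft_force: [0.1, -0.2, -0.4]
finger_gap: 0.3
```

Request:
apply_moves:
  series:
    - [0,[0,0,0],0]
    - [0,[0,0,0],0]
    - [0,[0,0,0],0]
    - [0,[0,0,0],0]
    - [0,[0,0,0],0]

```text
time: 20.2
tool_pos: [399.3, -105.8, 210.8]
tcp_rot: [179.6, -0.8, -172.6]
ft_force: [0.7, 0.2, 0.1]
finger_gap: 0.4
```

```bash
python3 look.py e2
```

```text
20.3 [ 399.3 -105.8  210.7] [ 0.4  1.  -0.1]
```

View pics/e2.png

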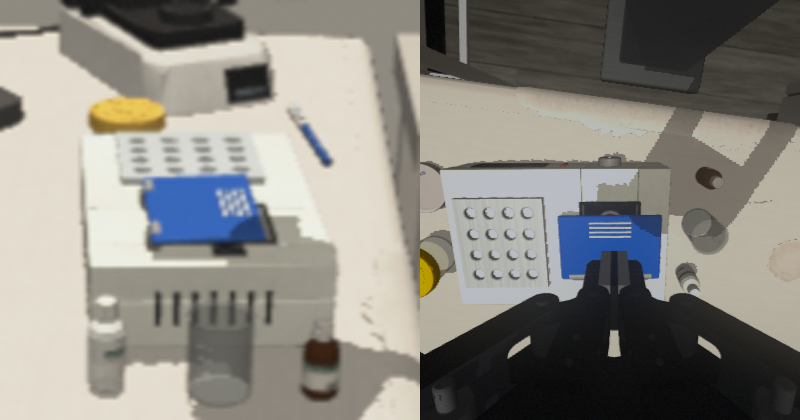

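The flap lies level and shut, as it did at the start (side view, flap at (200,210)), and has stayed so for over a second since I let go. The bottles and beaker visible are where they were, so I'm handing in.

```bash
python3 -c "
from bench import hand_in
print(hand_in())"
```

```text
the job is handed in; nothing more can be done
None
```

I did the three steps in the order asked, with the fingertips shut throughout, and handed in at about 20 s of the 53 s allowed.

- **Flap opened:** I pressed it to its stop at about 6.7 N, and it sprang fully open.
- **Button pushed in:** The fingers met a stiff stop at about 14 N. Its top dropped about 3 pixels in the side view, roughly 7 mm, and it sat flush in its ring afterwards.
- **Flap shut:** I swung it over from behind and held it at its stop at about 5 N for more than 0.5 s. It was still lying level and shut over 1 s after I let go.

At the last look the arm was clear of everything, and the things round the heater that were in view stood where they had been. I did not measure their positions.

**Checks that disagreed:**
- **Fingertip height:** Contact came with the tool about 23 mm lower than the tip length I was given implies, so I worked from contact force and pictures.
- **Button force:** The force readings stayed near zero for most of the button's travel, though it should take 2 to 3 N. That it is fully in rests on the stiff stop and the pictures.

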